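Swing the seed chute over the open feeder

ROBOT

A 7-joint arm with a two-finger parallel gripper is mounted at the origin on the work surface. World frame = base frame: x ahead of the robot, y to its left, z up, the work surface at z = 0. Lengths are in m, angles in rad, forces in N, time in s.
With the tool pointing down it reaches from about 0.425 to 0.925 m from the base axis. Payload 6.8 kg.
Tool frame: the origin (TCP) lies at the very end of the fingers, on their centre line; the grasp point (between the pads) lies 19 mm behind it; z points along the fingers, y is the line along which they close (so a half turn about z gives the same grasp; the last joint's range is limited). The gripper opens to 85 mm and grips with 20 to 120 N. Pads are 22 mm wide; open, the fingers measure 114 mm over their backs; the gripper's body (76 mm by 85 mm) begins 54 mm behind the grasp point. The pads swing forward as they close: fully open they stand 13 mm farther back than shut.
Start: joints at [-1.251, 0.477, 0.022, 1.555, -0.011, 1.109, -0.083], TCP at [0.28, 0.614, 0.203] pointing down, gripper open.
Joint ranges: [-2.96, 2.96], [-0.34, 2.1], [-1.41, 1.46], [0.24, 2.44], [-1.37, 4.51], [0.17, 1.92], [-2.96, 2.96]. Speed limits (rad/s): [2.39, 2.39, 3.14, 3.14, 3.14, 3.14, 3.14].

INTERFACE

Orientations are given as a rotation vector (axis times angle).
In Python, from bench import r gives the robot as it stands.
- The arm moves only by the shell command python3 -m jog 'ROWS' [FORCE]. ROWS is JSON, a list of rows, each an object of numbers: "fingers": the finger opening in m, from 0 to 0.0854; "x", "y", "z": the shift along the tool's x, y, z in m; "rx", "ry", "rz": the turn, a rotation vector about the tool's x, y, z in degrees. In form: [{"fingers": .., "x": .., "y": .., "z": .., "rx": .., "ry": .., "rz": ..}, ...]. A call has 1 to 8 rows; each row shifts and turns the commanded pose from where the row before left it, along the tool's axes as they then stand; what a row does not reach is not made up. A row lasts 1/8 s, in which the tool goes at most 62.5 mm and 10.7 degrees, less where a joint would pass 70% of its speed; a pose out of reach is approached as far as the arm can. A call is refused whole if a number of a shift passes 0.0625 or a number of a turn 10.7, either way. A call with a gripper value outside its range is refused whole. The fingers move at their own pace and stop on an object; FORCE is the grip in N (left out, the last holds). Time passes only in rows, so rows that do not move let the fingers close. It gives the time, the measured TCP pose, the force, the opening and the grip force at its end, in the units of the state.
- r.get_obs(): the state, without advancing time (a new reading comes with each control period).
- r.grab_frame(name): name is "scene" or "top"; returns (picture, depth): 384x512x3 uint8, red, green, blue; 384x512 float32, m along the optical axis (not along the pixel's ray), 0 where there is no reading.
- r.get_calibration(name): a dict with "mtx" (3x3 intrinsics, pixels), "extrinsics" (4x4, takes a point from camera to world coordinates). Camera axes: x right, y down, z forward; pixel columns grow to the right and rows downward; lengths in m; the calibration is good to about 2 mm. A picture is of the moment at which its call begins. get_calibration takes no time and is no camera call.
- r.hand_in(): hands the job in; it is judged then, once.
Trained networks look in the newest picture that a camera, given by its name, has taken for a name from the list of things; names that differ only in an ending like _2 or _b are one class to them, and where a whole thing is asked for, a point or a joint stands for the part that bears it (a point fixed in the world has none). Each returns a list of dicts, best first, with "score" (0 to 1); they miss things now and then, are a little off and sometimes report something else, mostly with a low value. They report only what shows in the picture. A call takes as long as a camera call. They do not tell look-alikes from the thing itself.
- r.search_frame(target, camera): "xyz" ([x, y, z] in m, in world coordinates, good to about 4 mm: the middle of the surface that is visible of it).
- r.landmark_of(target, camera): "xyz" ([x, y, z] in m, in world coordinates, good to about 4 mm: a listed point, or the origin of a listed thing).
The state is a dict: "clock": time; "joints": joint angles; "qvel": joint speeds; "tau": joint torques, N m; "tcp_pos": TCP position; "orientation": TCP orientation; "contact_force": force on the tool from outside, world axes, zero at the start; "moment": the same for the moment, N m; "grip_width": finger opening in m; "gripper_force": force on a finger pad.
Only numpy, scipy, OpenCV 4.12 (cv2) and the standard library are available. Lean on these libraries where they do the work, as an engineer would, in place of code of your own. Each camera call takes 0.05 s, during which the arm holds its last target. There are 200 camera calls.

TASK

The rack's swinging chute must be ready to fill the one tube feeder that stands without a cap: push against the side of the chute's arm with a fingertip, gently and without pinching it, until its spout is centred over that feeder's open top, and leave it there. Don't move or lift the feeders or the things on the tray.

Things in the scene. Friction and masses are not known exactly. Their poses are not given: they have to be found in the camera images.
- mouth (a point): Centre of the open top of the one feeder that has no cap, 192 mm above the table: a clear acrylic tube, 68 mm outside, 62 mm bore, 180 mm tall, loose in one of the rack's four holes (which one varies). The spout must end over this point.
- pivot (a point): Point on the vertical axis of the chute's post, 250 mm above the table. The post (22 mm across, top 292 mm above the table) stands near the rack's far edge. The four feeder holes lie on an arc of 170 mm radius about this axis, on the robot's side of it, at chute joint values -1.05, -0.35, 0.35 and 1.05.
- rack: Galvanised steel rack, 250 x 400 mm, with a plate with four round slots for the feeders 60 mm up. Fixed, but its place and yaw vary. Origin: centre of its underside; its x axis points from the robot's side to the far side; the chute's axis is 90 mm along +x.
- spout (a point): Centre of the lower end of the chute's round spout (36 mm outside, from 225 to 262 mm above the table), 170 mm from the pivot axis. It turns with the chute.
- chute (a joint): Angle of the chute about the pivot axis, rad, -1.5 to 1.5. At 0 it points along the rack's -x (towards the robot); it grows anticlockwise seen from above (spout goes to the robot's right, -y). Starts between the two middle holes. Lightly stiff (about 0.12 N m, 1 N at 120 mm from the axis), no spring or detents: it stays where left.
- arm (a point): The chute's arm: a straight open steel trough 36 mm wide, upright side walls 36 mm tall, from the post to the spout, sloping down outwards. 120 mm from the axis the walls span 238 to 274 mm above the table; free space below down to the caps (208 mm). Push on either wall. This point: middle of the arm, 120 mm from the axis, 256 mm up; its -x points along the arm to the spout.
- feeder_open: The feeder without a cap (see point mouth). Origin: centre of its underside, z up. It must stay standing where it is.
- feeder_a: A feeder with a grey cap on: clear acrylic tube, 68 mm across, 180 mm tall, closed by a shallow domed cap (72 mm across, its top 196 mm above the feeder's foot). Stands loose in one of the rack's four holes, which one varies. Origin: centre of its underside, z up. It must stay standing where it is.
- feeder_b: A feeder with a grey cap on: clear acrylic tube, 68 mm across, 180 mm tall, closed by a shallow domed cap (72 mm across, its top 196 mm above the feeder's foot). Stands loose in one of the rack's four holes, which one varies. Origin: centre of its underside, z up. It must stay standing where it is.
- feeder_c: A feeder with a grey cap on: clear acrylic tube, 68 mm across, 180 mm tall, closed by a shallow domed cap (72 mm across, its top 196 mm above the feeder's foot). Stands loose in one of the rack's four holes, which one varies. Origin: centre of its underside, z up. It must stay standing where it is.
- dustpan: Bamboo dustpan, 120 x 130 mm with a 90 mm handle to its -x, lying on the white tray (340 x 240 mm, rim 30 mm) at the robot's left of the rack. Not needed. Origin: centre of the pan's underside.
- cup: Steel measuring cup, 72 mm across, 60 mm tall, 65 mm handle along its +x, on the tray. Not needed. Origin: centre of its underside.
- canister: Closed yellow tin canister, 94 mm across, 125 mm tall, on the tray. Not needed. Origin: centre of its underside.
Mind the look-alikes: they are no part of the job. Leave any black or green look-alike of the feeder_b alone.

How it is judged:
By the outcome, as a careful person would: the job done as asked, in the order asked, and still so for the second after the job is handed in, with the robot touching nothing.
It also fails if it takes over 48 s, if anything falls off the work surface, if the arm or the gripper's body presses on something with over 40 N, if the wrist force passes 120 N, or if a joint passes its speed limit or range.

## Working session

There is one attempt and no reset: what is moved stays moved. The work goes in short steps, Python scripts to look and compute and a shell command to move; the robot and the scene stay as the last step left them, time stands still between calls to the robot, and variables do not carry over. Pictures are saved under pics/ and viewed, at most 10 in all, crops included, and the job is handed in when it is done.

```bash
mkdir -p pics; cat > h.py <<'E'
import numpy as np,cv2
from bench import r
def save(n,f):
    p,d=r.grab_frame(n); cv2.imwrite(f'pics/{f}.png',p[:,:,::-1]); return p,d
def px(n,X):
    c=r.get_calibration(n); E=np.linalg.inv(np.array(c['extrinsics'])); q=E[:3,:3]@np.array(X)+E[:3,3]; u=np.array(c['mtx'])@q; return (u[:2]/u[2]).round(0)
E
python3 - <<'E'
from h import *
save('top','t1');save('scene','s1')
for c in ['top','scene']:
  for t in ['mouth','pivot','spout','arm','feeder_a','rack','feeder_open']:
    for q in r.landmark_of(t,c)[:5]: print(c,t,round(q['score'],2),np.round(q['xyz'],3),px(c,q['xyz']))
o=r.get_obs();print(o['clock'],o['tcp_pos'],o['orientation'],o['grip_width'])
E
```

```text
top mouth 0.92 [ 0.525 -0.278  0.194] [415. 200.]
top pivot 0.74 [ 0.639 -0.154  0.248] [368. 149.]
top pivot 0.39 [ 0.524 -0.276  0.193] [414. 200.]
top spout 0.98 [ 0.472 -0.096  0.224] [345. 222.]
top arm 0.69 [ 0.521 -0.112  0.252] [354. 199.]
top feeder_a 0.9 [ 0.492 -0.059  0.016] [314. 221.]
top feeder_a 0.89 [0.722 0.194 0.004] [227. 147.]
top feeder_a 0.84 [ 0.472 -0.174  0.013] [353. 227.]
top feeder_a 0.83 [ 0.549  0.192 -0.   ] [228. 203.]
top feeder_a 0.75 [ 0.816  0.024 -0.004] [282. 118.]
top rack 0.81 [ 0.551 -0.133 -0.001] [337. 201.]
top feeder_open 0.83 [ 0.525 -0.283  0.014] [389. 208.]
top feeder_open 0.42 [ 0.495 -0.059  0.019] [314. 220.]
scene mouth 0.68 [ 0.521 -0.277  0.193] [120. 236.]
scene mouth 0.39 [ 0.469 -0.172  0.02 ] [162. 251.]
scene pivot 0.88 [ 0.636 -0.152  0.248] [186. 223.]
scene pivot 0.47 [0.45  0.399 0.002] [299. 180.]
scene spout 0.89 [ 0.476 -0.098  0.23 ] [175. 187.]
scene spout 0.39 [0.566 0.371 0.005] [316. 198.]
scene arm 0.56 [ 0.521 -0.117  0.255] [175. 191.]
scene feeder_a 0.9 [ 0.496 -0.059  0.012] [200. 241.]
scene feeder_a 0.82 [ 0.55   0.193 -0.001] [274. 219.]
scene feeder_a 0.82 [0.33  0.181 0.001] [233. 188.]
scene feeder_a 0.7 [0.587 0.015 0.012] [237. 247.]
scene feeder_a 0.68 [ 0.722  0.198 -0.003] [312. 249.]
scene rack 0.77 [ 0.547 -0.136 -0.001] [187. 266.]
scene feeder_open 0.95 [ 0.523 -0.28   0.008] [135. 285.]
0.8 [0.28005598 0.6142026  0.20334768] [6.66883415e-01 3.06997909e+00 1.31164814e-04] 0.08526328676017397
```

```bash
python3 -c "
import cv2,numpy as np
a=cv2.imread('pics/t1.png');b=cv2.imread('pics/s1.png');cv2.imwrite('pics/both.png',cv2.resize(np.vstack([a,b]),(800,1200))[:600]);cv2.imwrite('pics/both2.png',cv2.resize(b,(800,600)))"
```

```text
(no output)
```

View pics/both.png

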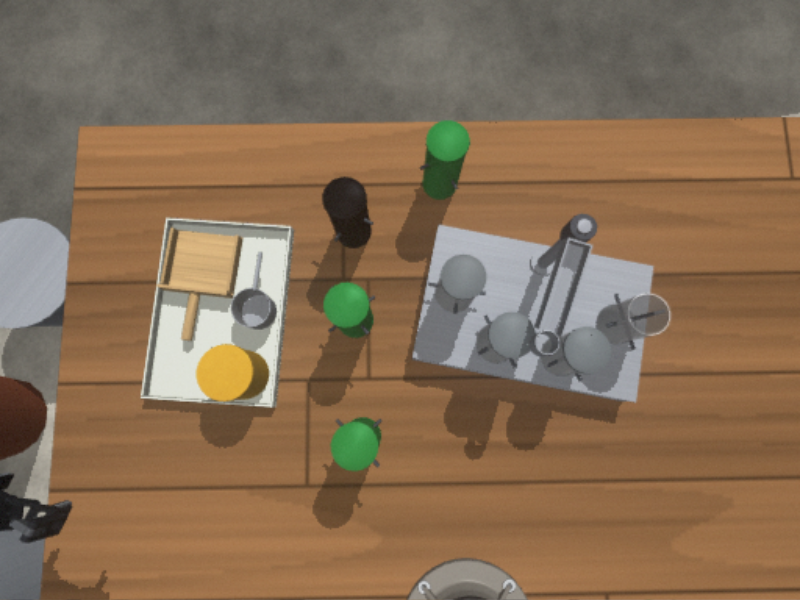

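View pics/both2.png

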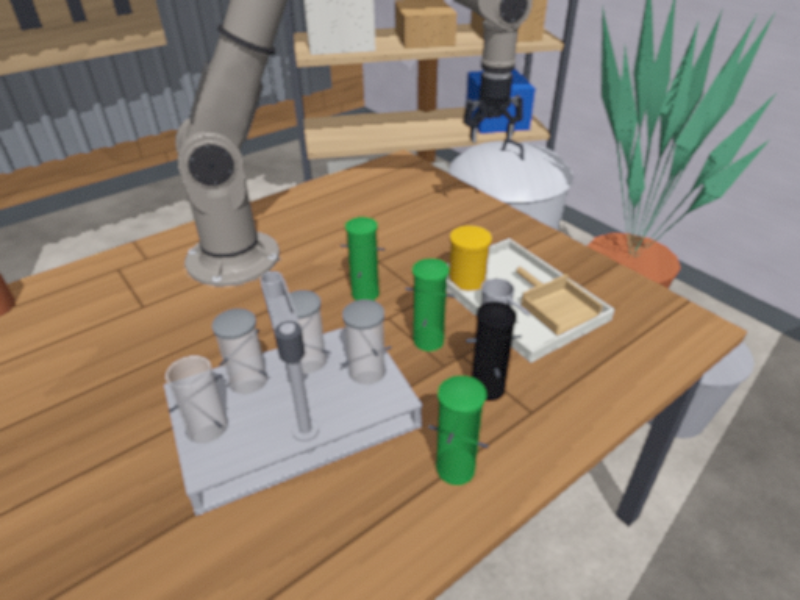

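The top view (800x600 scaled) shows the open feeder at about (648,314), on the right of the rack. The chute spout is at (546,342), between the middle caps, and the post is at (583,228). The green and black tubes are look-alikes. The detections agree with the arc geometry: mouth-to-pivot distance is 0.170 m and the chute must turn about +67°. I'll lift, close the fingers and approach on the left side of the arm.

```bash
python3 -m jog '[{"fingers":0,"z":-0.0625},{"z":-0.0625},{"x":-0.043,"y":-0.041},{"x":-0.043,"y":-0.041},{"x":-0.043,"y":-0.041},{"x":-0.043,"y":-0.041},{"x":-0.043,"y":-0.041},{"x":-0.043,"y":-0.041}]'; python3 -m jog '[{"x":-0.043,"y":-0.041},{"x":-0.043,"y":-0.041},{"x":-0.043,"y":-0.041},{"x":-0.043,"y":-0.041},{"x":-0.043,"y":-0.041},{"x":-0.043,"y":-0.041},{},{}]'; python3 -c "
from h import *
o=r.get_obs();print(o['joints'])"
```

```text
[-1.25110379  0.47696359  0.02242238  1.55536478 -0.01148986  1.1093083
 -0.08307959]validation failed for argument at $[0]...
validation failed for argument at $[0]...
```

```bash
python3 -m jog '[{"fingers":0,"x":0,"y":0,"z":-0.0625,"rx":0,"ry":0,"rz":0},{"fingers":0,"x":0,"y":0,"z":-0.0625,"rx":0,"ry":0,"rz":0}]'; python3 -m jog '[{"fingers":0,"x":-0.043,"y":-0.041,"z":0}]' 20
```

```text
clock: 1.05
tcp_pos: [0.2798, 0.6137, 0.3293]
orientation: [-0.667, -3.07, 0.003]
contact_force: [0.5, 1.7, 0.9]
grip_width: 0.0518
gripper_force: 0.0validation failed for argument at $[0]...
```

All keys are needed in every row.

```bash
python3 -m jog '[{"fingers":0,"x":-0.043,"y":-0.041,"z":0,"rx":0,"ry":0,"rz":0},{"fingers":0,"x":-0.043,"y":-0.041,"z":0,"rx":0,"ry":0,"rz":0},{"fingers":0,"x":-0.043,"y":-0.041,"z":0,"rx":0,"ry":0,"rz":0},{"fingers":0,"x":-0.043,"y":-0.041,"z":0,"rx":0,"ry":0,"rz":0},{"fingers":0,"x":-0.043,"y":-0.041,"z":0,"rx":0,"ry":0,"rz":0},{"fingers":0,"x":-0.043,"y":-0.041,"z":0,"rx":0,"ry":0,"rz":0}]'
python3 -m jog '[{"fingers":0,"x":-0.043,"y":-0.041,"z":0,"rx":0,"ry":0,"rz":0},{"fingers":0,"x":-0.043,"y":-0.041,"z":0,"rx":0,"ry":0,"rz":0},{"fingers":0,"x":-0.043,"y":-0.041,"z":0,"rx":0,"ry":0,"rz":0},{"fingers":0,"x":-0.043,"y":-0.041,"z":0,"rx":0,"ry":0,"rz":0},{"fingers":0,"x":-0.043,"y":-0.041,"z":0,"rx":0,"ry":0,"rz":0},{"fingers":0,"x":-0.043,"y":-0.041,"z":0,"rx":0,"ry":0,"rz":0},{"fingers":0,"x":0,"y":0,"z":0,"rx":0,"ry":0,"rz":0}]'
python3 -c "
from h import *
o=r.get_obs();print(o['joints'])"
```

```text
clock: 1.8
tcp_pos: [0.4132, 0.2814, 0.3286]
orientation: [0.667, 3.07, 0.001]
contact_force: [0.9, -0.2, -0.3]
grip_width: 0.0002
gripper_force: 0.0
clock: 2.68
tcp_pos: [0.5459, -0.0534, 0.3286]
orientation: [0.68, 3.066, -0.003]
contact_force: [0.0, 1.0, 0.9]
grip_width: 0.0001
gripper_force: 0.0
[-0.46026529  0.17326789  0.51808595  1.72142187 -0.08710662  1.26927387
  1.21130564]
```

```bash
python3 -m jog '[{"fingers":0,"x":0,"y":0,"z":0,"rx":0,"ry":0,"rz":10},{"fingers":0,"x":0,"y":0,"z":0,"rx":0,"ry":0,"rz":10},{"fingers":0,"x":0,"y":0,"z":0,"rx":0,"ry":0,"rz":10},{"fingers":0,"x":0,"y":0,"z":0,"rx":0,"ry":0,"rz":10},{"fingers":0,"x":0,"y":0,"z":0,"rx":0,"ry":0,"rz":10},{"fingers":0,"x":0,"y":0,"z":0,"rx":0,"ry":0,"rz":10},{"fingers":0,"x":0,"y":0,"z":0,"rx":0,"ry":0,"rz":10},{"fingers":0,"x":0,"y":0,"z":0,"rx":0,"ry":0,"rz":10}]'
python3 -m jog '[{"fingers":0,"x":0,"y":0,"z":0,"rx":0,"ry":0,"rz":10},{"fingers":0,"x":0,"y":0,"z":0,"rx":0,"ry":0,"rz":10},{"fingers":0,"x":0,"y":0,"z":0,"rx":0,"ry":0,"rz":7},{"fingers":0,"x":0,"y":0,"z":0.04,"rx":0,"ry":0,"rz":0},{"fingers":0,"x":0,"y":0,"z":0.04,"rx":0,"ry":0,"rz":0},{"fingers":0,"x":0,"y":0,"z":0,"rx":0,"ry":0,"rz":0}]'
python3 - <<'E'
from h import *
from scipy.spatial.transform import Rotation as R
save('top','t2')
o=r.get_obs();M=R.from_rotvec(o['orientation']).as_matrix();print(o['joints'],M.round(3),o['tcp_pos'])
for t in ['spout','pivot']: 
  q=r.landmark_of(t,'top')[0];print(t,q)
# plan: arc about pivot, tip offset behind arm
c=np.array([.638,-.153]);p=np.array(o['tcp_pos'][:2])
for a in list(range(172-32,214,7)):
    t=c+.12*np.array([np.cos(np.radians(a)),np.sin(np.radians(a))]);d=np.r_[t-p,0];print(a,(M.T@d).round(3));p=t
E
```

```text
clock: 3.68
tcp_pos: [0.5453, -0.0465, 0.3283]
orientation: [-2.488, -1.917, -0.001]
contact_force: [-0.7, -0.4, 0.8]
grip_width: 0.0
gripper_force: 0.0
clock: 4.42
tcp_pos: [0.5432, -0.0464, 0.2461]
orientation: [-2.862, -1.291, 0.008]
contact_force: [-0.0, 0.1, 0.1]
grip_width: 0.0001
gripper_force: 0.0
[-0.62903124  0.26525853  0.73439963  1.8458255  -0.19744406  1.10676852
 -0.54637404] [[ 0.662  0.749 -0.002]
 [ 0.749 -0.662 -0.   ]
 [-0.001 -0.001 -1.   ]] [ 0.54479419 -0.04683888  0.24810037]
spout {'xyz': [0.4707, -0.0965, 0.226], 'score': 0.45}
pivot {'xyz': [0.5491, -0.1338, -0.0014], 'score': 0.26}
140 [-0.021  0.02  -0.   ]
147 [-0.015  0.001  0.   ]
154 [-0.014  0.003  0.   ]
161 [-0.014  0.005  0.   ]
168 [-0.013  0.006  0.   ]
175 [-0.012  0.008  0.   ]
182 [-0.011  0.009  0.   ]
189 [-0.01   0.011 -0.   ]
196 [-0.009  0.012 -0.   ]
203 [-0.007  0.013 -0.   ]
210 [-0.005  0.014 -0.   ]
```

```bash
python3 -c "
import cv2
a=cv2.imread('pics/t2.png')[100:290,230:450];cv2.imwrite('pics/t2c.png',cv2.resize(a,None,fx=3,fy=3))"
```

```text
(no output)
```

View pics/t2c.png

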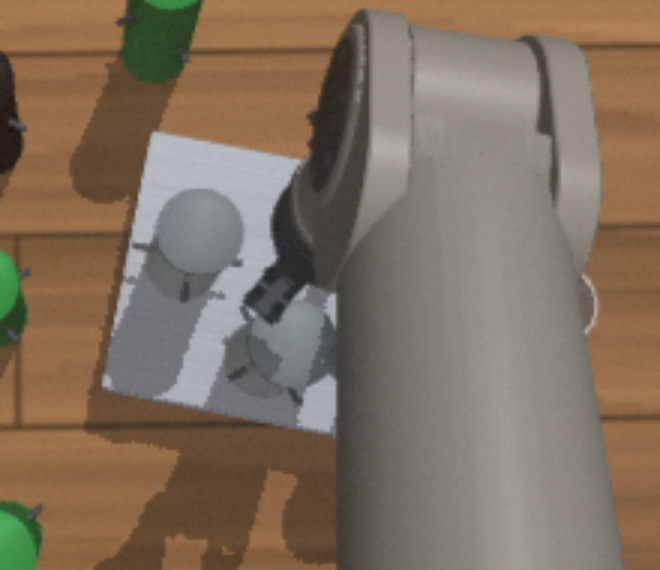

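The arm and lower gripper hide the chute from above (the fingertip shows at crop (270,300), left of the chute). I'll push along the arc in small steps and check with the scene camera.

```bash
python3 -m jog '[{"fingers":0,"x":-0.021,"y":0.020,"z":0,"rx":0,"ry":0,"rz":0},{"fingers":0,"x":-0.008,"y":0.001,"z":0,"rx":0,"ry":0,"rz":0},{"fingers":0,"x":-0.007,"y":0.001,"z":0,"rx":0,"ry":0,"rz":0},{"fingers":0,"x":-0.007,"y":0.001,"z":0,"rx":0,"ry":0,"rz":0},{"fingers":0,"x":-0.007,"y":0.002,"z":0,"rx":0,"ry":0,"rz":0},{"fingers":0,"x":-0.007,"y":0.002,"z":0,"rx":0,"ry":0,"rz":0},{"fingers":0,"x":-0.007,"y":0.003,"z":0,"rx":0,"ry":0,"rz":0},{"fingers":0,"x":0,"y":0,"z":0,"rx":0,"ry":0,"rz":0}]'
python3 - <<'E'
from h import *
p,d=save('scene','s2')
for t in ['spout','arm']: print(t,r.landmark_of(t,'scene')[:1])
cv2.imwrite('pics/s2c.png',cv2.resize(p[130:330,80:300,::-1],None,fx=3,fy=3))
o=r.get_obs();v=o['tcp_pos'][:2]-np.array([.638,-.153]);print(o['tcp_pos'],np.degrees(np.arctan2(v[1],v[0]))%360,np.hypot(*v),o['contact_force'])
E
```

```text
clock: 5.58
tcp_pos: [0.5252, -0.1162, 0.2484]
orientation: [2.865, 1.288, 0.0]
contact_force: [-0.6, 0.2, -0.4]
grip_width: -0.0001
gripper_force: 0.0
spout [{'xyz': [0.4769, -0.0978, 0.2285], 'score': 0.72}]
arm [{'xyz': [0.5244, -0.1174, 0.2566], 'score': 0.87}]
[ 0.52561671 -0.11508481  0.24823691] 161.35694801079225 0.11860676946608234 [-0.1679123   0.22461107 -0.0558693 ]
```

View pics/s2c.png

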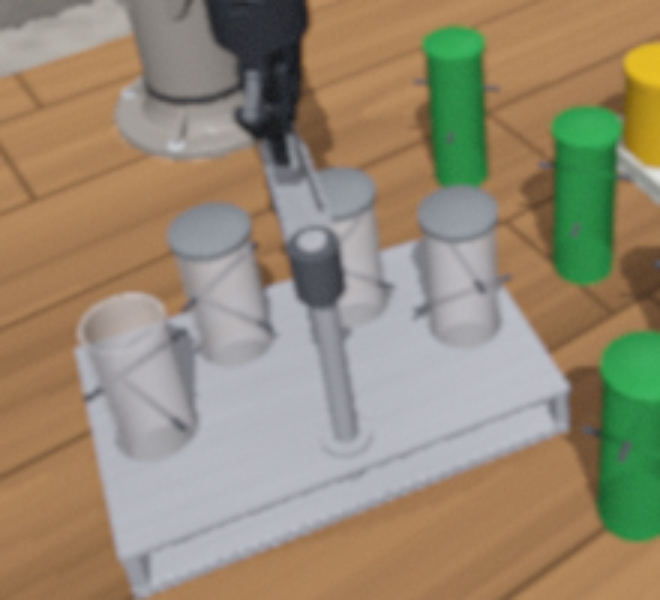

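The scene crop shows the fingertip at about (285,150), apparently between the trough's walls, with no contact force. I'll check the depth data.

```bash
python3 - <<'E'
from h import *
o=r.get_obs();print('tcp px',px('scene',o['tcp_pos']))
for s in [.05,.12,.17]:
  for a in [161,177]:
    print(s,a,px('scene',[.638+s*np.cos(np.radians(a)),-.153+s*np.sin(np.radians(a)),.274-(s-.12)*.2]))
p,d=r.grab_frame('scene');c=r.get_calibration('scene');K=np.array(c['mtx']);E=np.array(c['extrinsics'])
for v in range(168,208,4):
  print(v,end=' ')
  for u in range(160,196,4):
    z=d[v,u];X=E[:3,:3]@(np.linalg.inv(K)@[u,v,1]*z)+E[:3,3];print((X*1000).astype(int),end='')
  print()
cv2.imwrite('pics/s3c.png',cv2.resize(p[150:230,130:230,::-1],(800,600),interpolation=cv2.INTER_CUBIC))
E
```

```text
tcp px [177. 193.]
0.05 161 [180. 197.]
0.05 177 [174. 199.]
0.12 161 [176. 185.]
0.12 177 [163. 189.]
0.17 161 [173. 177.]
0.17 177 [155. 182.]
168 [ 564 -158  366][1225 -396  834][ 578 -146  369][ 521 -114  323][ 538 -111  331][93 90 -1][108 100   1][117 113   1][129 124   3]
172 [ 559 -158  353][ 559 -150  349][ 569 -144  352][ 563 -132  343][1225 -396  834][122  75   1][134  86   3][141  99   1][151 111   1]
176 [113  -3  13][114  11   7][ 546 -137  324][ 552 -129  324][ 535 -113  307][142  63   0][153  75   0][163  86   1][169 100  -2]
180 [120  -9   1][128   3   0][ 479 -114  262][ 533 -124  299][ 536 -115  296][507 -92 268][173  63  -1][181  76  -2][197  85   2]
184 [145 -20   3][151  -8   0][ 506 -126  271][ 533 -126  288][ 540 -118  288][491 -88 243][199  49   1][209  61   2][218  72   2]
188 [165 -31   1][169 -18  -2][ 471 -115  232][ 487 -110  238][ 493 -101  238][491 -90 232][ 556 -107  279][476 -60 207][481 -51 206]
192 [186 -41   1][189 -28  -3][203 -18   0][ 499 -117  236][ 508 -110  239][ 514 -101  238][ 563 -111  274][491 -69 207][498 -61 208]
196 [207 -52   1][213 -39  -1][230 -31   5][ 572 -147  285][ 527 -119  242][ 535 -112  243][ 543 -105  245][506 -78 207][513 -69 208]
200 [ 470 -143  203][236 -51   1][245 -40   1][ 582 -152  282][ 546 -128  246][ 553 -121  247][ 560 -114  248][ 617 -128  293][521 -75 202]
204 [ 484 -150  203][255 -60   0][261 -48  -2][275 -39   2][ 611 -156  292][ 613 -147  288][ 617 -140  287][ 620 -131  284][523 -77 190]
```

View pics/s3c.png

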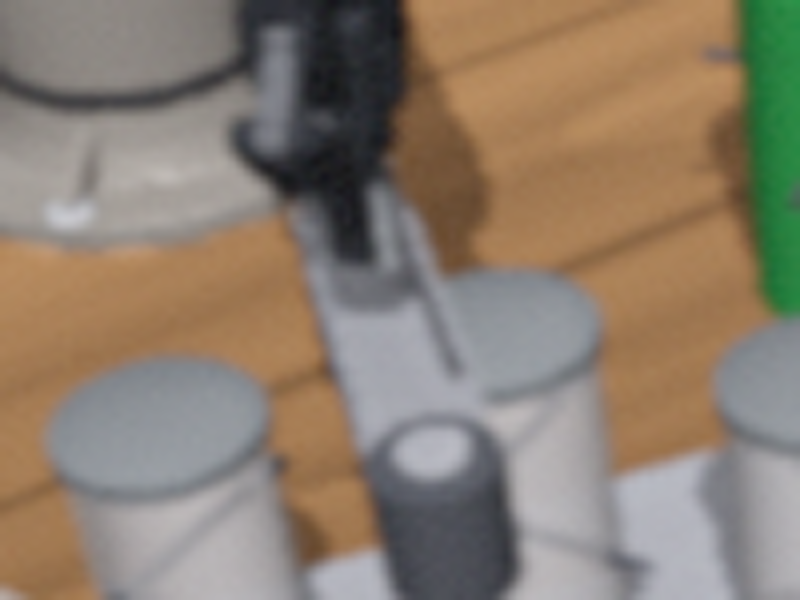

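The depth shows the finger's visible end near z≈0.283, above the trough's walls, though the reported TCP is 0.248. The tip passed over the arm without touching it. I'll back off the same way and measure the tip height against a clear background.

```bash
python3 -m jog '[{"fingers":0,"x":0.02,"y":-0.008,"z":0,"rx":0,"ry":0,"rz":0},{"fingers":0,"x":0.022,"y":-0.004,"z":0,"rx":0,"ry":0,"rz":0},{"fingers":0,"x":0.025,"y":-0.018,"z":0,"rx":0,"ry":0,"rz":0},{"fingers":0,"x":0,"y":0,"z":0,"rx":0,"ry":0,"rz":0}]'
python3 - <<'E'
from h import *
p,d=r.grab_frame('scene');c=r.get_calibration('scene');K=np.array(c['mtx']);E=np.array(c['extrinsics'])
o=r.get_obs();t=np.array(o['tcp_pos']);print(t,px('scene',t))
v,u=np.mgrid[0:384,0:512];X=np.einsum('ij,hwj->hwi',E[:3,:3]@np.linalg.inv(K),np.dstack([u,v,u*0+1.])*d[...,None])+E[:3,3]
m=(np.hypot(X[...,0]-t[0],X[...,1]-t[1])<.03)&(X[...,2]>.215)&(d>0)
P=X[m];k=np.argsort(P[:,2])[:25];print(np.c_[P[k]*1000,u[m][k],v[m][k]].astype(int))
a,b=px('scene',t).astype(int)
cv2.imwrite('pics/s4c.png',cv2.resize(p[b-50:b+40,a-60:a+60,::-1],(800,600),interpolation=cv2.INTER_CUBIC));print(a-60,b-50)
E
```

```text
clock: 6.28
tcp_pos: [0.5483, -0.0414, 0.2479]
orientation: [-2.86, -1.298, 0.0]
contact_force: [0.2, -0.0, 0.0]
grip_width: 0.0001
gripper_force: 0.0
[ 0.54794249 -0.043442    0.24803783] [206. 187.]
[[553 -43 276 206 179]
 [555 -41 276 207 179]
 [552 -45 276 205 179]
 [560 -37 280 209 178]
 [559 -40 281 208 178]
 [548 -54 281 201 178]
 [553 -50 282 203 178]
 [557 -38 282 208 177]
 [558 -44 282 206 178]
 [559 -43 282 207 178]
 [559 -36 282 209 177]
 [555 -49 282 204 178]
 [547 -53 283 201 177]
 [557 -47 283 205 178]
 [553 -53 283 202 178]
 [546 -52 285 201 176]
 [558 -38 286 208 176]
 [560 -43 286 207 177]
 [556 -34 286 209 175]
 [560 -37 286 209 176]
 [560 -45 287 206 177]
 [555 -51 287 203 177]
 [554 -53 287 202 177]
 [559 -48 287 205 177]
 [557 -37 288 208 175]]
146 137
```

View pics/s4c.png

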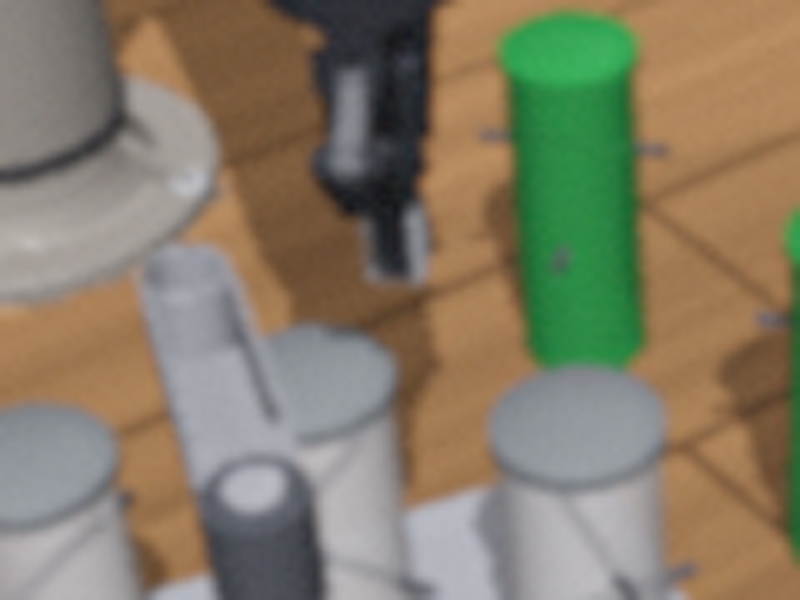

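The tip shows at crop (400,275), clear of the arm. The depth puts it at z≈0.277, so the fingers really end about 29 mm higher than reported. I'll lower by 28 mm and push again.

```bash
python3 -m jog '[{"fingers":0,"x":0,"y":0,"z":0.014,"rx":0,"ry":0,"rz":0},{"fingers":0,"x":0,"y":0,"z":0.014,"rx":0,"ry":0,"rz":0},{"fingers":0,"x":-0.012,"y":0.009,"z":0,"rx":0,"ry":0,"rz":0},{"fingers":0,"x":-0.012,"y":0.009,"z":0,"rx":0,"ry":0,"rz":0},{"fingers":0,"x":-0.008,"y":0.001,"z":0,"rx":0,"ry":0,"rz":0},{"fingers":0,"x":-0.007,"y":0.001,"z":0,"rx":0,"ry":0,"rz":0},{"fingers":0,"x":-0.007,"y":0.001,"z":0,"rx":0,"ry":0,"rz":0},{"fingers":0,"x":0,"y":0,"z":0,"rx":0,"ry":0,"rz":0}]'
cat > look.py <<'E'
from h import *
import sys
from scipy.spatial.transform import Rotation as R
p,d=r.grab_frame('scene')
c=np.array([.638,-.153]);an=lambda X:(round(np.degrees(np.arctan2(X[1]-c[1],X[0]-c[0]))%360,1),round(np.hypot(X[0]-c[0],X[1]-c[1]),3))
for t in ['spout','arm']:
  for q in r.landmark_of(t,'scene')[:1]: print(t,round(q['score'],2),np.round(q['xyz'],3),an(q['xyz']))
K=r.get_calibration('scene');E=np.array(K['extrinsics']);K=np.array(K['mtx'])
v,u=np.mgrid[0:384,0:512];X=np.einsum('ij,hwj->hwi',E[:3,:3]@np.linalg.inv(K),np.dstack([u,v,u*0+1.])*d[...,None])+E[:3,3]
o=r.get_obs();t=o['tcp_pos'];print('tcp',np.round(t,3),an(t),o['contact_force'])
M=R.from_rotvec(o['orientation']).as_matrix();q=np.array(t[:2]);a=an(t)[0]
for k in range(8):
    a+=4;n=c+.12*np.array([np.cos(np.radians(a)),np.sin(np.radians(a))]);print(round(a),(M.T@np.r_[n-q,0]).round(4)[:2]);q=n
cv2.imwrite(f'pics/{sys.argv[1]}.png',cv2.resize(p[130:310,90:330,::-1],(800,600),interpolation=cv2.INTER_CUBIC))
E
python3 look.py s5
```

```text
clock: 7.32
tcp_pos: [0.5323, -0.094, 0.2205]
orientation: [-2.865, -1.289, -0.0]
contact_force: [0.5, 0.3, 0.2]
grip_width: 0.0
gripper_force: 0.0
spout 0.95 [ 0.473 -0.111  0.232] (np.float64(165.6), np.float64(0.17))
arm 0.89 [ 0.519 -0.127  0.256] (np.float64(167.8), np.float64(0.122))
tcp [ 0.533 -0.093  0.22 ] (np.float64(150.5), np.float64(0.121)) [-0.54227985  0.00304747  0.31212617]
154 [-0.0079  0.0031]
158 [-0.008   0.0026]
162 [-0.0078  0.0031]
166 [-0.0075  0.0037]
170 [-0.0073  0.0042]
174 [-0.0069  0.0047]
178 [-0.0066  0.0052]
182 [-0.0062  0.0056]
```

The chute is moving now, at about 166° against a tip angle of 151°. I'll continue along the arc.

```bash
python3 -m jog '[{"fingers":0,"x":-0.008,"y":0.003,"z":0,"rx":0,"ry":0,"rz":0},{"fingers":0,"x":-0.008,"y":0.003,"z":0,"rx":0,"ry":0,"rz":0},{"fingers":0,"x":-0.008,"y":0.003,"z":0,"rx":0,"ry":0,"rz":0},{"fingers":0,"x":-0.0075,"y":0.0037,"z":0,"rx":0,"ry":0,"rz":0},{"fingers":0,"x":-0.007,"y":0.004,"z":0,"rx":0,"ry":0,"rz":0},{"fingers":0,"x":-0.007,"y":0.005,"z":0,"rx":0,"ry":0,"rz":0},{"fingers":0,"x":-0.0065,"y":0.005,"z":0,"rx":0,"ry":0,"rz":0},{"fingers":0,"x":-0.006,"y":0.0055,"z":0,"rx":0,"ry":0,"rz":0}]'
python3 look.py s6
```

```text
clock: 8.48
tcp_pos: [0.5182, -0.159, 0.2202]
orientation: [-2.864, -1.29, 0.0]
contact_force: [0.1, 0.9, 0.6]
grip_width: -0.0001
gripper_force: 0.6
spout 0.7 [ 0.48  -0.207  0.229] (np.float64(199.0), np.float64(0.167))
arm 0.8 [ 0.523 -0.194  0.255] (np.float64(199.5), np.float64(0.122))
tcp [ 0.518 -0.159  0.22 ] (np.float64(183.0), np.float64(0.12)) [-0.7588327   1.10342317 -0.50682463]
187 [-0.0056  0.0061]
191 [-0.0053  0.0065]
195 [-0.0049  0.0068]
199 [-0.0044  0.0071]
203 [-0.0039  0.0074]
207 [-0.0033  0.0077]
211 [-0.0028  0.0079]
215 [-0.0022  0.0081]
```

```bash
python3 -m jog '[{"fingers":0,"x":-0.0055,"y":0.006,"z":0,"rx":0,"ry":0,"rz":0},{"fingers":0,"x":-0.005,"y":0.0065,"z":0,"rx":0,"ry":0,"rz":0},{"fingers":0,"x":-0.005,"y":0.007,"z":0,"rx":0,"ry":0,"rz":0},{"fingers":0,"x":-0.0045,"y":0.007,"z":0,"rx":0,"ry":0,"rz":0},{"fingers":0,"x":-0.004,"y":0.0075,"z":0,"rx":0,"ry":0,"rz":0},{"fingers":0,"x":-0.0015,"y":0.0035,"z":0,"rx":0,"ry":0,"rz":0},{"fingers":0,"x":0,"y":0,"z":0,"rx":0,"ry":0,"rz":0}]'
python3 look.py s7
```

```text
clock: 9.5
tcp_pos: [0.5295, -0.2031, 0.2203]
orientation: [2.864, 1.289, -0.0]
contact_force: [-0.4, 0.1, -0.9]
grip_width: -0.0002
gripper_force: 0.0
spout 0.92 [ 0.51  -0.263  0.23 ] (np.float64(220.8), np.float64(0.169))
arm 0.77 [ 0.544 -0.236  0.255] (np.float64(221.6), np.float64(0.126))
tcp [ 0.529 -0.202  0.22 ] (np.float64(204.5), np.float64(0.119)) [ 0.04584315 -0.01924294  0.06742017]
208 [-0.0038  0.0075]
212 [-0.0026  0.008 ]
216 [-0.002   0.0081]
220 [-0.0015  0.0082]
224 [-0.0009  0.0083]
228 [-0.0003  0.0084]
232 [0.0003 0.0084]
236 [0.0009 0.0083]
```

View pics/s7.png

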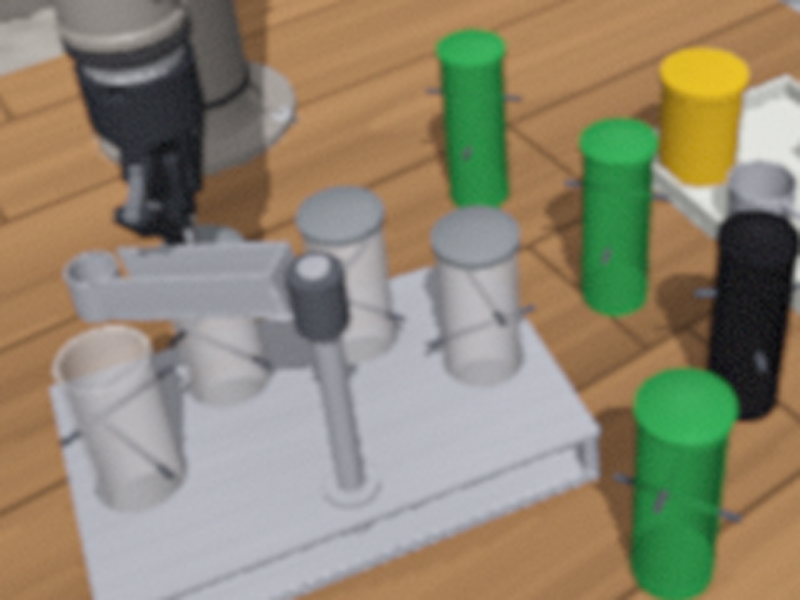

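The spout is at crop (92,280), close to but short of the open tube's mouth at (105,355). I need about 6° more. I'll push 5.5°, back off, rise clear and look from above.

```bash
python3 -m jog '[{"fingers":0,"x":-0.002,"y":0.0038,"z":0,"rx":0,"ry":0,"rz":0},{"fingers":0,"x":-0.0018,"y":0.0037,"z":0,"rx":0,"ry":0,"rz":0},{"fingers":0,"x":-0.001,"y":0.003,"z":0,"rx":0,"ry":0,"rz":0},{"fingers":0,"x":0,"y":0,"z":0,"rx":0,"ry":0,"rz":0},{"fingers":0,"x":0.003,"y":-0.012,"z":0,"rx":0,"ry":0,"rz":0},{"fingers":0,"x":0.01,"y":-0.02,"z":0,"rx":0,"ry":0,"rz":0},{"fingers":0,"x":0.0,"y":-0.0,"z":-0.05,"rx":0,"ry":0,"rz":0},{"fingers":0,"x":0,"y":0,"z":-0.06,"rx":0,"ry":0,"rz":0}]'
python3 look.py s8
python3 -m jog '[{"fingers":0,"x":0.05,"y":-0.03,"z":0,"rx":0,"ry":0,"rz":0},{"fingers":0,"x":0.05,"y":-0.03,"z":0,"rx":0,"ry":0,"rz":0},{"fingers":0,"x":0.05,"y":-0.03,"z":0,"rx":0,"ry":0,"rz":0},{"fingers":0,"x":0.05,"y":-0.03,"z":0,"rx":0,"ry":0,"rz":0},{"fingers":0,"x":0.05,"y":-0.03,"z":0,"rx":0,"ry":0,"rz":0},{"fingers":0,"x":0,"y":0,"z":0,"rx":0,"ry":0,"rz":0}]'
python3 - <<'E'
from h import *
p,d=r.grab_frame('top')
for t in ['spout','mouth','pivot','arm']: 
  for q in r.landmark_of(t,'top')[:1]: print(t,round(q['score'],2),np.round(q['xyz'],4),px('top',q['xyz']))
cv2.imwrite('pics/t3.png',cv2.resize(p[120:240,320:460,::-1],(700,600),interpolation=cv2.INTER_CUBIC))
E
```

```text
clock: 10.65
tcp_pos: [0.5175, -0.1808, 0.3307]
orientation: [-2.862, -1.291, 0.004]
contact_force: [0.9, -0.0, 0.5]
grip_width: 0.0001
gripper_force: 0.0
arm 0.81 [ 0.553 -0.245  0.253] (np.float64(227.3), np.float64(0.125))
tcp [ 0.52  -0.182  0.333] (np.float64(194.0), np.float64(0.121)) [ 0.27913051 -0.42231514 -0.48850951]
198 [-0.0033  0.0079]
202 [-0.004   0.0074]
206 [-0.0035  0.0076]
210 [-0.0029  0.0078]
214 [-0.0024  0.008 ]
218 [-0.0018  0.0082]
222 [-0.0012  0.0083]
226 [-0.0007  0.0083]
clock: 11.55
tcp_pos: [0.571, 0.1115, 0.3279]
orientation: [-2.857, -1.304, 0.005]
contact_force: [-0.2, 0.2, -0.9]
grip_width: -0.0
gripper_force: 0.0
spout 0.93 [ 0.5165 -0.275   0.2216] [419. 202.]
mouth 0.7 [ 0.5234 -0.2772  0.1918] [414. 201.]
pivot 0.79 [ 0.6412 -0.1536  0.2465] [368. 148.]
arm 0.8 [ 0.5529 -0.2359  0.2552] [408. 184.]
```

View pics/t3.png

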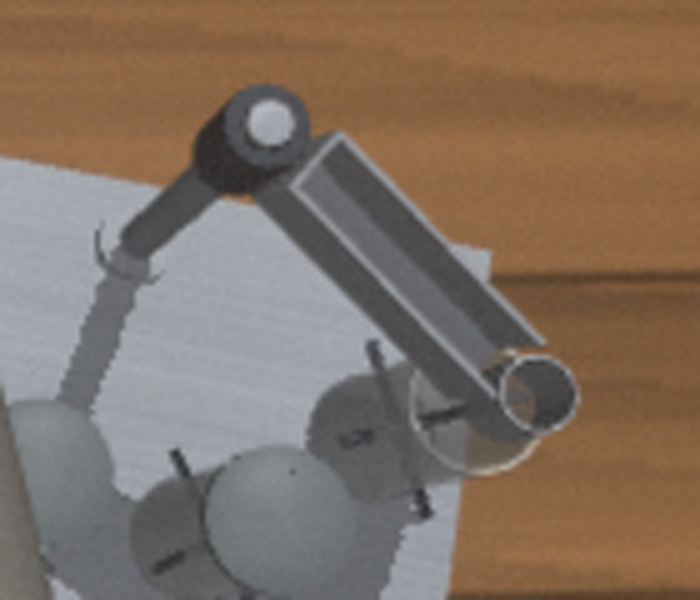

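The spout rim's centre is at crop (539,392), and the open feeder's rim spans from left edge ~411 to bottom ~474. I'll convert those pixels to positions.

```bash
python3 - <<'E'
from h import *
c=r.get_calibration('top');K=np.array(c['mtx']);E=np.array(c['extrinsics'])
def at(x,y,z):
    w=E[:3,:3]@np.linalg.inv(K)@[320+x/5-.4,120+y/5-.4,1];return E[:3,3]+w*(z-E[2,3])/w[2]
S=at(539,392,.262);P=at(270,122,.292)
L=at(411,405,.192);B=at(480,474,.192)
print('spout',S,'post',P,'rimL',L,'rimB',B,'mouth~',B[0]+.034,L[1]-.034)
an=lambda v:np.degrees(np.arctan2(v[1],v[0]))%360
m=np.array([B[0]+.034,L[1]-.034])
for pv in (P[:2],np.array([.638,-.153])): print(an(S[:2]-pv),np.hypot(*(S[:2]-pv)),an(m-pv),np.hypot(*(m-pv)))
a1,a2=at(293,187,.29),at(497,400,.265);b1,b2=at(342,135,.29),at(545,343,.265);print('walls',an(a2-a1),an(b2-b1))
E
```

```text
spout [ 0.51995912 -0.27467258  0.262     ] post [ 0.6378309  -0.15198812  0.292     ] rimL [ 0.5241547  -0.24638416  0.192     ] rimB [ 0.48995777 -0.27712243  0.192     ] mouth~ 0.5239577713755539 -0.2803841596169684
226.14613359877418 0.17013297857661944 228.4305113665551 0.17161768788194973
225.86797423299765 0.16952246125117104 228.16311555946504 0.17097471751973073
walls 225.25104629369056 226.06299007293688
```

The spout is about 1.8° (5 mm) short. I'll go back along the same path for a small nudge.

```bash
python3 -m jog '[{"fingers":0,"x":-0.05,"y":0.03,"z":0,"rx":0,"ry":0,"rz":0},{"fingers":0,"x":-0.05,"y":0.03,"z":0,"rx":0,"ry":0,"rz":0},{"fingers":0,"x":-0.05,"y":0.03,"z":0,"rx":0,"ry":0,"rz":0},{"fingers":0,"x":-0.05,"y":0.03,"z":0,"rx":0,"ry":0,"rz":0},{"fingers":0,"x":-0.05,"y":0.03,"z":0,"rx":0,"ry":0,"rz":0},{"fingers":0,"x":0,"y":0,"z":0.055,"rx":0,"ry":0,"rz":0},{"fingers":0,"x":0,"y":0,"z":0.055,"rx":0,"ry":0,"rz":0},{"fingers":0,"x":0,"y":0,"z":0,"rx":0,"ry":0,"rz":0}]'
cat > goal.py <<'E'
from h import *
from scipy.spatial.transform import Rotation as R
L=[]
for i in range(4): r.grab_frame('scene');o=r.get_obs();L.append(o['tcp_pos'])
t=np.mean(L,0);M=R.from_rotvec(o['orientation']).as_matrix();a=np.radians(211.8)
g=np.r_[.638+.12*np.cos(a),-.153+.12*np.sin(a),.2203]
print(t,np.std(L,0),(M.T@(g-t)).round(4))
E
python3 goal.py
```

```text
clock: 12.8
tcp_pos: [0.5152, -0.1821, 0.2174]
orientation: [-2.863, -1.284, 0.01]
contact_force: [-0.2, -0.6, 0.5]
grip_width: -0.0004
gripper_force: 0.0
[ 0.5191624  -0.1830045   0.22182908] [0.00106973 0.00013928 0.00105724] [-0.0137  0.0346  0.0016]
```

```bash
python3 -m jog '[{"fingers":0,"x":-0.009,"y":0.016,"z":0,"rx":0,"ry":0,"rz":0},{"fingers":0,"x":-0.002,"y":0.008,"z":0,"rx":0,"ry":0,"rz":0},{"fingers":0,"x":-0.001,"y":0.005,"z":0,"rx":0,"ry":0,"rz":0},{"fingers":0,"x":0,"y":0,"z":0,"rx":0,"ry":0,"rz":0},{"fingers":0,"x":0,"y":0,"z":0,"rx":0,"ry":0,"rz":0}]'; python3 goal.py
```

```text
clock: 13.62
tcp_pos: [0.5325, -0.2098, 0.2203]
orientation: [-2.864, -1.29, 0.0]
contact_force: [-1.7, -1.3, -1.0]
grip_width: 0.0003
gripper_force: 0.0
[ 0.53247545 -0.20982912  0.22022642] [1.33090020e-05 5.15939493e-05 1.72568424e-05] [-0.0025  0.0069 -0.0001]
```

```bash
python3 -m jog '[{"fingers":0,"x":-0.001,"y":0.003,"z":0,"rx":0,"ry":0,"rz":0},{"fingers":0,"x":-0.001,"y":0.003,"z":0,"rx":0,"ry":0,"rz":0},{"fingers":0,"x":-0.0005,"y":0.001,"z":0,"rx":0,"ry":0,"rz":0},{"fingers":0,"x":0,"y":0,"z":0,"rx":0,"ry":0,"rz":0},{"fingers":0,"x":0,"y":0,"z":0,"rx":0,"ry":0,"rz":0}]'; python3 goal.py
python3 -m jog '[{"fingers":0,"x":0.003,"y":-0.012,"z":0,"rx":0,"ry":0,"rz":0},{"fingers":0,"x":0.01,"y":-0.02,"z":0,"rx":0,"ry":0,"rz":0},{"fingers":0,"x":0,"y":0,"z":-0.055,"rx":0,"ry":0,"rz":0},{"fingers":0,"x":0,"y":0,"z":-0.055,"rx":0,"ry":0,"rz":0},{"fingers":0,"x":0.05,"y":-0.03,"z":0,"rx":0,"ry":0,"rz":0},{"fingers":0,"x":0.05,"y":-0.03,"z":0,"rx":0,"ry":0,"rz":0},{"fingers":0,"x":0.05,"y":-0.03,"z":0,"rx":0,"ry":0,"rz":0},{"fingers":0,"x":0.05,"y":-0.03,"z":0,"rx":0,"ry":0,"rz":0}]'
python3 -m jog '[{"fingers":0,"x":0.05,"y":-0.03,"z":0,"rx":0,"ry":0,"rz":0},{"fingers":0,"x":0,"y":0,"z":0,"rx":0,"ry":0,"rz":0}]'
python3 - <<'E'
from h import *
p,d=r.grab_frame('top')
for t in ['spout','mouth','arm']: 
  for q in r.landmark_of(t,'top')[:1]: print(t,round(q['score'],2),np.round(q['xyz'],4))
cv2.imwrite('pics/t4.png',cv2.resize(p[120:240,320:460,::-1],(700,600),interpolation=cv2.INTER_CUBIC))
E
```

```text
clock: 14.45
tcp_pos: [0.5361, -0.217, 0.2203]
orientation: [2.864, 1.29, -0.0]
contact_force: [0.5, -0.1, -0.9]
grip_width: -0.0001
gripper_force: 0.0
[ 0.53615519 -0.21685652  0.22033826] [1.49637096e-05 5.32227136e-05 1.30653598e-05] [ 0.0004 -0.0005  0.    ]
clock: 15.65
tcp_pos: [0.563, 0.0458, 0.3305]
orientation: [-2.864, -1.29, -0.001]
contact_force: [1.0, -0.9, 0.1]
grip_width: 0.0001
gripper_force: 0.0
clock: 15.9
tcp_pos: [0.5734, 0.1079, 0.3292]
orientation: [-2.857, -1.304, 0.002]
contact_force: [-1.3, 0.2, 0.3]
grip_width: 0.0001
gripper_force: 0.0
spout 0.83 [ 0.5184 -0.2782  0.2251]
mouth 0.68 [ 0.5242 -0.277   0.1932]
arm 0.65 [ 0.5585 -0.2376  0.2538]
```

View pics/t4.png

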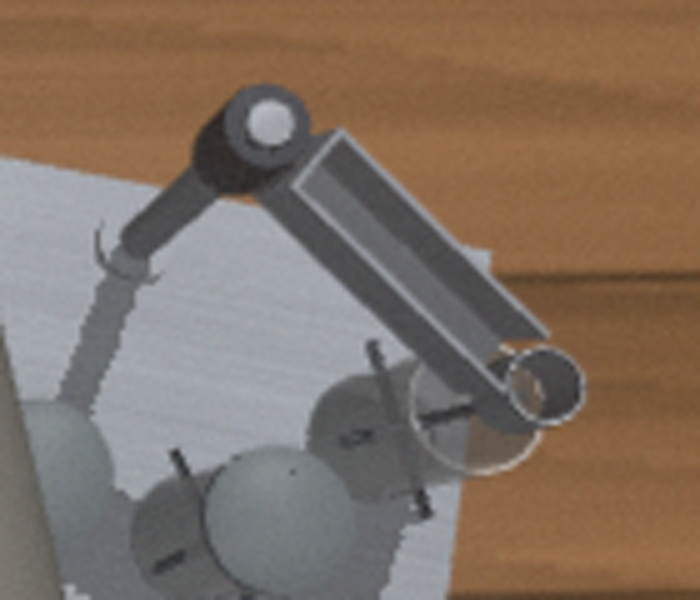

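The spout rim is now at crop (545,385), about 4.5 mm farther round. That puts the chute at about 227.7° against a target of 227.4–228.4°. The feeders haven't moved and the robot is clear.

```bash
python3 -c "
from bench import r
print(r.hand_in())"
```

```text
the job is handed in; nothing more can be done
None
```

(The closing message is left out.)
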